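Click a press-on tote lid shut all round

TASK

The lid of the full storage tote in the middle of the packing bench has only been laid on: sections of its rim still stand up. Press the rim down with the fingertips, section by section round the lid, until all six sections have clicked shut. Use firm presses, not blows; leave the tote standing where it is without lifting it, and leave the other things on the bench alone.

Things in the scene. Friction and masses are not known exactly. Their poses are not given: they have to be found in the camera images.
- tote: The tote to close: loose, full, about 2 kg, clear tub, white lid. Origin: centre of its underside; z up, y along its long side. Lid 180 (x) x 260 (y) mm, rim 24 mm wide, rim top at z = 112 mm when shut, middle panel sunk 6 mm. Corners and a bridge half way along each long side are rigid; between them are six springy rim sections. (The second tote, at the back edge, is shut stock, not the job.)
- rim_fl (a joint): Springy rim section, front left (front long side, -x; left half, +y) of the tote's frame, 96 mm long, hinged along its inner edge. Radians: 0 clicked shut, 0.38 standing up (outer lip 9 mm high); springs to one of these two, snapping over at 0.19. Takes up to about 14 N on its thumb pad; shut, it rests on a hard stop. Stands up at the start.
- rim_fr (a joint): Springy rim section, front right (front long side, -x; right half, -y) of the tote's frame, 96 mm long, hinged along its inner edge. Radians: 0 clicked shut, 0.38 standing up (outer lip 9 mm high); springs to one of these two, snapping over at 0.19. Takes up to about 14 N on its thumb pad; shut, it rests on a hard stop. Stands up at the start.
- rim_bl (a joint): Springy rim section, back left (back long side, +x; left half, +y) of the tote's frame, 96 mm long, hinged along its inner edge. Radians: 0 clicked shut, 0.38 standing up (outer lip 9 mm high); springs to one of these two, snapping over at 0.19. Takes up to about 14 N on its thumb pad; shut, it rests on a hard stop. May be shut already at the start.
- rim_br (a joint): Springy rim section, back right (back long side, +x; right half, -y) of the tote's frame, 96 mm long, hinged along its inner edge. Radians: 0 clicked shut, 0.38 standing up (outer lip 9 mm high); springs to one of these two, snapping over at 0.19. Takes up to about 14 N on its thumb pad; shut, it rests on a hard stop. Stands up at the start.
- rim_l (a joint): Springy rim section, left end (+y) of the tote's frame, 126 mm long, hinged along its inner edge. Radians: 0 clicked shut, 0.38 standing up (outer lip 9 mm high); springs to one of these two, snapping over at 0.19. Takes up to about 14 N on its thumb pad; shut, it rests on a hard stop. Stands up at the start.
- rim_r (a joint): Springy rim section, right end (-y) of the tote's frame, 126 mm long, hinged along its inner edge. Radians: 0 clicked shut, 0.38 standing up (outer lip 9 mm high); springs to one of these two, snapping over at 0.19. Takes up to about 14 N on its thumb pad; shut, it rests on a hard stop. May be shut already at the start.
- pad_fl (a point): Centre of the top of that section's ribbed thumb pad (44 x 14 mm, 2 mm thick, highest part of the shut lid), the place to press, 15 mm out from the hinge. It moves with the section: when shut it lies at (-81, 55, 114) mm in the tote's frame; standing up, 5.4 mm higher and 2 mm farther inward.
- pad_fr (a point): Centre of the top of that section's ribbed thumb pad (44 x 14 mm, 2 mm thick, highest part of the shut lid), the place to press, 15 mm out from the hinge. It moves with the section: when shut it lies at (-81, -55, 114) mm in the tote's frame; standing up, 5.4 mm higher and 2 mm farther inward.
- pad_bl (a point): Centre of the top of that section's ribbed thumb pad (44 x 14 mm, 2 mm thick, highest part of the shut lid), the place to press, 15 mm out from the hinge. It moves with the section: when shut it lies at (81, 55, 114) mm in the tote's frame; standing up, 5.4 mm higher and 2 mm farther inward.
- pad_br (a point): Centre of the top of that section's ribbed thumb pad (44 x 14 mm, 2 mm thick, highest part of the shut lid), the place to press, 15 mm out from the hinge. It moves with the section: when shut it lies at (81, -55, 114) mm in the tote's frame; standing up, 5.4 mm higher and 2 mm farther inward.
- pad_l (a point): Centre of the top of that section's ribbed thumb pad (44 x 14 mm, 2 mm thick, highest part of the shut lid), the place to press, 15 mm out from the hinge. It moves with the section: when shut it lies at (0, 121, 114) mm in the tote's frame; standing up, 5.4 mm higher and 2 mm farther inward.
- pad_r (a point): Centre of the top of that section's ribbed thumb pad (44 x 14 mm, 2 mm thick, highest part of the shut lid), the place to press, 15 mm out from the hinge. It moves with the section: when shut it lies at (0, -121, 114) mm in the tote's frame; standing up, 5.4 mm higher and 2 mm farther inward.
- tape_roll: A roll of brown packing tape lying flat: a ring 104 mm across and 48 mm high. Stands loose near the tote; not part of the job. Origin: centre of its underside.
- marker: A marker pen lying down, 136 x 16 x 16 mm, long along its own y. Stands loose near the tote; not part of the job. Origin: centre of its underside.
- scanner: A black hand-held barcode scanner lying on its side, about 190 x 80 x 40 mm, long along its own x. Stands loose near the tote; not part of the job. Origin: under its middle.
- mug: A white mug, 80 mm across and 95 mm high, handle toward its own +y. Stands loose near the tote; not part of the job. Origin: centre of its underside.
- carton: A small closed cardboard carton, 80 x 110 x 60 mm high. Stands loose near the tote; not part of the job. Origin: centre of its underside.
- cutter: A box cutter lying down, 22 x 150 x 12 mm, long along its own y. Stands loose near the tote; not part of the job. Origin: centre of its underside.

How it is judged:
By the outcome, as a careful person would: the job done as asked, in the order asked, and still so for the second after the job is handed in, with the robot touching nothing.
It also fails if it takes over 51 s, if anything falls off the work surface, if the arm or the gripper's body presses on something with over 40 N, if the wrist force passes 120 N, or if a joint passes its speed limit or range.

ROBOT

A 7-joint arm with a two-finger parallel gripper is mounted at the origin on the work surface. World frame = base frame: x ahead of the robot, y to its left, z up, the work surface at z = 0. Lengths are in m, angles in rad, forces in N, time in s.
With the tool pointing down it reaches from about 0.425 to 0.925 m from the base axis. Payload 6.8 kg.
Tool frame: the origin (TCP) lies at the very end of the fingers, on their centre line; the grasp point (between the pads) lies 19 mm behind it; z points along the fingers, y is the line along which they close (so a half turn about z gives the same grasp; the last joint's range is limited). The gripper opens to 85 mm and grips with 20 to 120 N. Pads are 22 mm wide; open, the fingers measure 114 mm over their backs; the gripper's body (76 mm by 85 mm) begins 54 mm behind the grasp point. The pads swing forward as they close: fully open they stand 13 mm farther back than shut.
Start: joints at [-1.297, 0.477, 0.022, 1.555, -0.011, 1.109, -0.083], TCP at [0.251, 0.626, 0.231] pointing down, gripper open.
Joint ranges: [-2.96, 2.96], [-0.34, 2.1], [-1.41, 1.46], [0.24, 2.44], [-1.37, 4.51], [0.17, 1.92], [-2.96, 2.96]. Speed limits (rad/s): [2.39, 2.39, 3.14, 3.14, 3.14, 3.14, 3.14].

INTERFACE

Orientations are given as a rotation vector (axis times angle).
In Python, from bench import get_obs, viewer, r gives the robot as it stands. The module is installed in compiled form; this text tells all that it offers.
- The arm moves only by the tool play_rows, never from a script. Its argument "commands" is a list that holds one entry, the list of rows, each a list of 5 numbers: the gripper's target within -1 to 1 (shut at 1, half-way at 0, fully open at -1), then the shift along the tool's x, y, z scaled (see below), then the turn about the tool's z scaled (see below). A call has 1 to 12 rows; each row is the pose to reach, as a shift and turn from the pose commanded when the call began, along the tool's axes at that moment; what a row does not reach only later rows make up. The controller multiplies each number of a shift by 0.2 m and each number of a turn by pi/2 rad. A row lasts 1/12 s, in which the tool goes at most 41.7 mm and 7.16 degrees, less where a joint would pass 70% of its speed; a pose out of reach is approached as far as the arm can. A call with a number of a shift or a turn outside -1 to 1 is refused whole. A call with a gripper value outside its range is refused whole. The fingers move at their own pace and stop on an object; "grip_force" is the grip in N (left out, the last holds). Time passes only in rows, so rows that repeat a pose let the fingers close. It gives the time, the measured TCP pose, the force, the opening and the grip force at its end, in the units of the state.
- get_obs(): the state, without advancing time (a new reading comes with each control period).
- viewer.grab_frame(name): name is "scene" or "top" or "wrist"; returns a dict with "pixels" (420x560x3 uint8, red, green, blue), "fovy" (degrees; the focal length in pixels is half the picture's height over the tangent of half this angle, whatever the lens; pixels are square), "cx", "cy" (the principal point, pixels), "world_to_cam" (4x4, takes a point from world to camera coordinates); the wrist camera has in their place "hand_eye" (4x4, takes a point from camera to tool coordinates, whose origin is the TCP and whose axes are the flange's). Camera axes: x right, y up, looking along -z (the intrinsics and any distortion apply to the point x, -y, -z); pixel columns grow to the right and rows downward; lengths in m; the calibration is good to about 2 mm. A picture is of the moment at which its call begins: read the wrist's pose just before it. There is no depth.
- r.hand_in(): hands the job in; it is judged then, once.
Trained networks look in a picture, given as the dict that the camera call returned (one of the last four; its "shot" number tells which), for a name from the list of things; names that differ only in an ending like _2 or _b are one class to them, and where a whole thing is asked for, a point or a joint stands for the part that bears it (a point fixed in the world has none). Each returns a list of dicts, best first, with "score" (0 to 1); they miss things now and then, are a little off and sometimes report something else, mostly with a low value. They report only what shows in the picture. A call takes as long as a camera call.
- viewer.trace(picture, thing): "pixels" (420x560 bool, what is visible of it) and "rect" ([left, top, right, bottom] in pixels, round what is visible of it).
The state is a dict: "clock": time; "joints": joint angles; "qvel": joint speeds; "tau": joint torques, N m; "tcp_pos": TCP position; "orientation": TCP orientation; "contact_force": force on the tool from outside, world axes, zero at the start; "moment": the same for the moment, N m; "grip_width": finger opening in m; "gripper_force": force on a finger pad.
Only numpy, scipy, OpenCV 4.12 (cv2) and the standard library are available. Lean on these libraries where they do the work, as an engineer would, in place of code of your own. Each camera call takes 0.05 s, during which the arm holds its last target. There are 200 camera calls.

## Working session

There is one attempt and no reset: what is moved stays moved. The work goes in short steps, Python scripts to look and compute and a tool call to move; the robot and the scene stay as the last step left them, time stands still between calls to the robot, and variables do not carry over. Pictures are saved under pics/ and viewed, at most 10 in all, crops included, and the job is handed in when it is done.

Besides the shell and the picture viewer there is one more tool, called after "Emit:" by a JSON object that holds its "api" and its "payload", one argument or row to a line. play_rows: Moves the arm, as the interface text tells. Shifts and turns lie within -1 to 1; 1 stands for 0.2 m of shift or pi/2 rad of turn. Its arguments: {"type":"object","properties":{"commands":{"type":"array","items":{"type":"array","items":{"type":"array","items":{"type":"number","minimum":-1,"maximum":1}}}},"grip_force":{"type":"number"}},"required":["commands"]}

```bash
mkdir -p pics; python3 - <<'E'
from bench import get_obs, viewer
import cv2,numpy as np
o=get_obs();print(o)
for n in("top","scene"):
    f=viewer.grab_frame(n);cv2.imwrite(f"pics/{n}0.png",f["pixels"][:,:,::-1])
    print(n,f["fovy"],f["cx"],f["cy"],f["world_to_cam"].tolist(),[k for k in f])
    for t in("tote",):
        for d in viewer.trace(f,t): 
            c=cv2.minAreaRect(np.argwhere(d["pixels"])[:,::-1].astype(np.float32)); print(t,d["score"],d["rect"],c)
E
```

```text
{'clock': 0.0, 'joints': array([-1.29711952,  0.4777814 ,  0.02235981,  1.55648172, -0.01150144,
        1.1093213 , -0.08308258]), 'qvel': array([ 0.00040613, -0.00011519,  0.00049177, -0.00165333, -0.00223357,
        0.00202427, -0.00023442]), 'tau': array([-2.60594325e-04, -5.96446037e+01,  1.60759952e+00, -2.81199521e+01,
        1.23494709e-02,  9.28577268e-03, -2.28773007e-05]), 'tcp_pos': array([0.25128279, 0.62582169, 0.23032588]), 'orientation': array([-5.95987231e-01, -3.08432889e+00,  2.90828400e-03]), 'contact_force': array([ 0.83893278, -0.4215733 ,  0.11694039]), 'moment': array([ 0.00516533, -0.02540976, -0.00192166]), 'gripper_force': 0.0, 'grip_width': 0.08507686264112523}
top 44.74893604021858 280.6773675492698 200.12008410920586 [[0.0203337213520646, -0.9997917879012087, 0.001708982527883629, 0.06196908296026051], [0.9977400528492821, 0.020401425213406335, 0.06402006552303156, -0.5538152735505966], [-0.06404160145005794, 0.00040335414440286106, 0.9979471481943049, -1.0881561966639726], [0.0, 0.0, 0.0, 1.0]] ['pixels', 'fovy', 'cx', 'cy', 'world_to_cam', 'shot']
tote 0.56 [255.5, 161.5, 397.3, 272.6] ((327.0627746582031, 215.6550750732422), (133.37266540527344, 95.52732849121094), 13.495734214782715)
scene 57.1875224991462 274.4103785159981 208.73023442830183 [[-0.1073921711970831, 0.9939952858273509, 0.020983167505859, -0.005870743833138763], [-0.5378450041089543, -0.07583371779480456, 0.8396261065500857, 0.22948854471081515], [0.836175623371439, 0.07888357876275963, 0.542759346194024, -1.3953051502901768], [0.0, 0.0, 0.0, 1.0]] ['pixels', 'fovy', 'cx', 'cy', 'world_to_cam', 'shot']
tote 0.71 [177.0, 164.6, 307.0, 250.8] ((235.7260284423828, 206.52362060546875), (123.26219940185547, 79.1517562866211), 9.904183387756348)
```

View pics/top0.png

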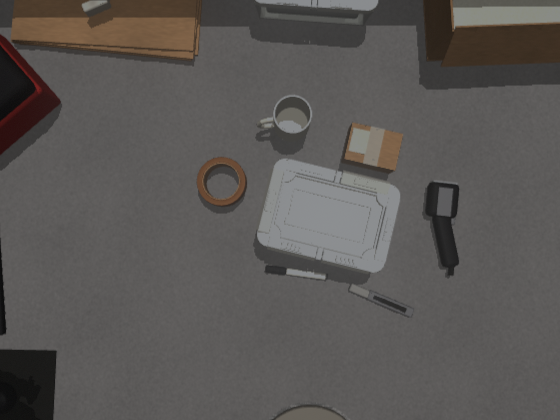

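View pics/scene0.png

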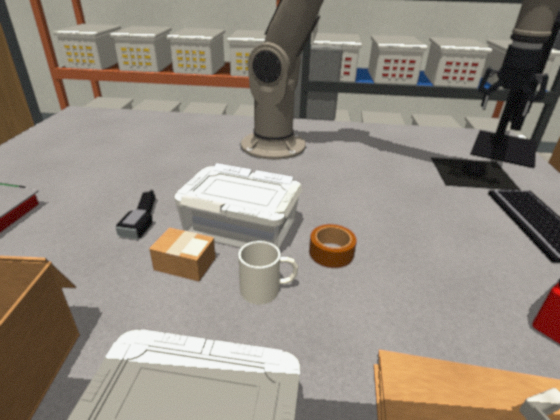

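The top view shows the tote lid centred at about (329,216), tilted by around 10°. In front of it are the marker at (296,272) and the cutter at (381,300), with the mug and carton behind. Next I fit the tote's pose.

```bash
cat > h.py <<'E'
import numpy as np,cv2
from scipy.spatial.transform import Rotation as R
from bench import get_obs, viewer, r
def proj(f,P,W=None):
    P=np.asarray(P,float); W=f["world_to_cam"] if W is None else W
    c=P@W[:3,:3].T+W[:3,3]; F=210/np.tan(np.radians(f["fovy"]/2))
    return np.c_[f["cx"]+F*c[:,0]/-c[:,2], f["cy"]-F*c[:,1]/-c[:,2]]
def wristW(f,o):
    T=np.eye(4);T[:3,:3]=R.from_rotvec(o["orientation"]).as_matrix();T[:3,3]=o["tcp_pos"]
    return np.linalg.inv(T@f["hand_eye"])
def tote(p,L):
    x,y,a=p;L=np.asarray(L,float);c,s=np.cos(a),np.sin(a)
    return np.c_[x+c*L[:,0]-s*L[:,1],y+s*L[:,0]+c*L[:,1],L[:,2]]
def rect(hx,hy,z,rr=.02):
    t=np.radians(np.arange(0,90,15)); q=[]
    for k,(sx,sy) in enumerate([(1,1),(-1,1),(-1,-1),(1,-1)]):
        for a in t+k*np.pi/2: q.append([sx*(hx-rr)+rr*np.cos(a),sy*(hy-rr)+rr*np.sin(a),z])
    return q
PADS={"fl":(-.081,.055),"l":(0,.121),"bl":(.081,.055),"br":(.081,-.055),"r":(0,-.121),"fr":(-.081,-.055)}
E
python3 - <<'E'
from h import *
from scipy.optimize import minimize
f=viewer.grab_frame("top"); m=viewer.trace(f,"tote")[0]["pixels"]
S=4; M=cv2.resize(m.astype(np.uint8),None,fx=S,fy=S,interpolation=0)
def cost(p):
    a=np.zeros_like(M); q=proj(f,tote(p,rect(.09,.13,.114)))*S+S/2
    cv2.fillPoly(a,[q.round().astype(np.int32)],1); return 1-(a&M).sum()/(a|M).sum()
best=min((minimize(cost,[.5,-.05,a0],method="Nelder-Mead",options=dict(initial_simplex=np.array([[.5,-.05,a0],[.56,-.05,a0],[.5,.02,a0],[.5,-.05,a0+.1]]))) for a0 in(-.25,-.1,.1)),key=lambda s:s.fun)
print(best.x,best.fun); p=best.x; np.save("p.npy",p)
im=cv2.resize(f["pixels"][140:290,230:430,::-1],None,fx=4,fy=4,interpolation=cv2.INTER_CUBIC)
def d(L,c):
    q=(proj(f,tote(p,L))-[230,140])*4; cv2.polylines(im,[q.round().astype(np.int32)],True,c,1)
d(rect(.09,.13,.112),(0,0,255))
for x,y in PADS.values():
    hx,hy=(.007,.022) if abs(x)>.01 else (.022,.007)
    d([(x-hx,y-hy,.114),(x+hx,y-hy,.114),(x+hx,y+hy,.114),(x-hx,y+hy,.114)],(0,255,0))
cv2.imwrite("pics/fit.png",im)
o=get_obs();A=R.from_rotvec(o["orientation"]).as_matrix();print(A.round(3).tolist())
print({k:tote(p,[(x,y,.114)])[0].round(4).tolist() for k,(x,y) in PADS.items()})
E
```

```text
[ 0.51741695 -0.01883556 -0.21085408] 0.03465778901184713
[[-0.928, 0.373, -0.0], [0.373, 0.928, -0.001], [-0.0, -0.001, -1.0]]
{'fl': [0.4497, 0.0519, 0.114], 'l': [0.5427, 0.0995, 0.114], 'bl': [0.6081, 0.018, 0.114], 'br': [0.5851, -0.0896, 0.114], 'r': [0.4921, -0.1372, 0.114], 'fr': [0.4267, -0.0557, 0.114]}
```

View pics/fit.png

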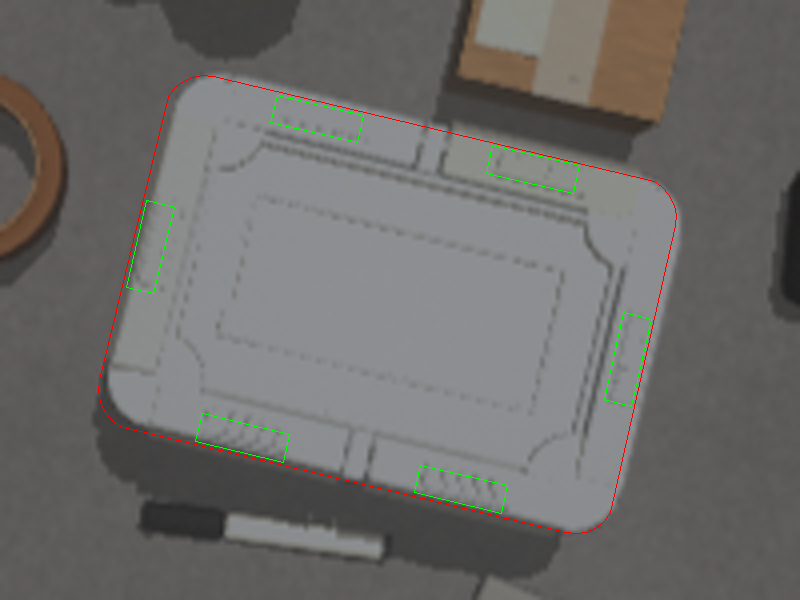

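The overlay matches the lid to about 3 mm, with the true lid slightly right of and above it. I'll move over the tote with the fingers shut for a close look.

Emit:
{"api": "play_rows", "payload": {
  "commands": [
    [[1,-0.775,-0.815,-0.117,0],[1,-0.775,-0.815,-0.117,0],[1,-0.775,-0.815,-0.117,0],[1,-0.775,-0.815,-0.117,0],[1,-0.775,-0.815,-0.117,0],[1,-0.775,-0.815,-0.117,0]]
  ],
  "grip_force": 20
}}

```text
clock: 0.8
tcp_pos: [0.3376, 0.4118, 0.2553]
orientation: [0.605, 3.081, -0.002]
contact_force: [0.3, -0.4, -0.3]
grip_width: 0.0123
gripper_force: 0.0
```

Emit:
{"api": "play_rows", "payload": {
  "commands": [
    [[1,-0.775,-0.815,-0.117,0],[1,-0.775,-0.815,-0.117,0],[1,-0.775,-0.815,-0.117,0],[1,-0.775,-0.815,-0.117,0],[1,-0.775,-0.815,-0.117,0],[1,-0.775,-0.815,-0.117,0]]
  ]
}}

```text
clock: 1.3
tcp_pos: [0.4196, 0.2028, 0.279]
orientation: [0.606, 3.081, -0.0]
contact_force: [-0.2, 0.4, -0.3]
grip_width: 0.0
gripper_force: 0.0
```

Emit:
{"api": "play_rows", "payload": {
  "commands": [
    [[1,-0.775,-0.815,-0.117,-0.11],[1,-0.775,-0.815,-0.117,-0.11],[1,-0.775,-0.815,-0.117,-0.11],[1,-0.775,-0.815,-0.117,-0.11],[1,-0.775,-0.815,-0.117,-0.11],[1,-0.775,-0.815,-0.117,-0.11],[1,-0.775,-0.815,-0.117,-0.11],[1,-0.775,-0.815,-0.117,-0.11]]
  ]
}}

```text
clock: 1.97
tcp_pos: [0.501, -0.002, 0.3016]
orientation: [0.333, 3.124, 0.0]
contact_force: [-0.4, 0.7, 0.1]
grip_width: 0.0004
gripper_force: 0.0
```

```bash
cat > look.py <<'E'
import sys
from h import *
from scipy.optimize import minimize
o=get_obs(); f=viewer.grab_frame("wrist"); W=wristW(f,o); p=np.load("p.npy")
im=cv2.resize(f["pixels"][:,:,::-1],(800,600),interpolation=cv2.INTER_CUBIC); s=800/560
def d(L,c):
    q=(proj(f,tote(p,L),W)+.5)*s; cv2.polylines(im,[q.round().astype(np.int32)],True,c,1)
d(rect(.09,.13,.112),(0,0,255)); d(rect(.066,.106,.112,.003),(255,0,0))
for x,y in PADS.values():
    hx,hy=(.007,.022) if abs(x)>.01 else (.022,.007)
    d([(x-hx,y-hy,.114),(x+hx,y-hy,.114),(x+hx,y+hy,.114),(x-hx,y+hy,.114)],(0,255,0))
cv2.imwrite(f"pics/{sys.argv[1]}.png",im); np.savez(sys.argv[1],pix=f["pixels"],W=W)
print(o["clock"],o["tcp_pos"],o["orientation"],o["contact_force"],o["grip_width"],f["fovy"],f["cx"],f["cy"],f["hand_eye"].round(3).tolist())
E
python3 look.py w1
```

```text
1.9667 [ 0.50099011 -0.00195576  0.30162743] [3.33085247e-01 3.12360564e+00 1.10082177e-04] [-0.41829388  0.67418123  0.05967678] 0.00039514745652302353 63.08682577108631 276.1836324407812 204.85157731763468 [[0.001, 0.957, 0.289, 0.074], [1.0, -0.001, 0.0, -0.001], [0.0, 0.289, -0.957, -0.142], [0.0, 0.0, 0.0, 1.0]]
```

View pics/w1.png

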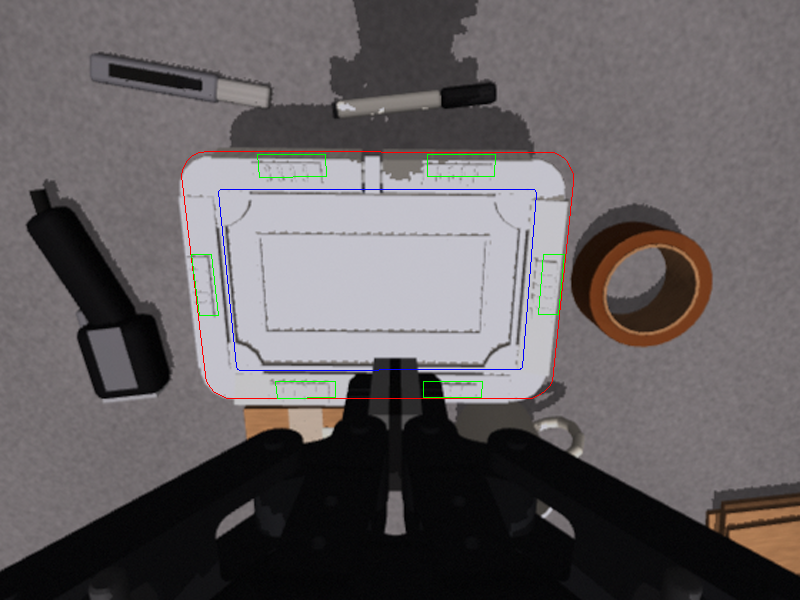

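The wrist view has the lid about 7 px left of and 5 px below the overlay, so the tote is near (0.5205, -0.0225). That agrees with the top view. I'll go above fl and then press slowly.

Emit:
{"api": "play_rows", "payload": {
  "commands": [
    [[1,0.293,0.195,0.4,0],[1,0.293,0.195,0.4,0],[1,0.293,0.195,0.4,0],[1,0.293,0.195,0.6,0],[1,0.293,0.195,0.75,0],[1,0.293,0.195,0.83,0],[1,0.293,0.195,0.858,0],[1,0.293,0.195,0.858,0],[1,0.293,0.195,0.858,0]]
  ]
}}

```text
clock: 2.77
tcp_pos: [0.4518, 0.0506, 0.1305]
orientation: [0.325, 3.124, 0.001]
contact_force: [-0.2, 0.5, 0.2]
grip_width: 0.0003
gripper_force: 0.0
```

Emit:
{"api": "play_rows", "payload": {
  "commands": [
    [[1,0,0,0.015,0],[1,0,0,0.025,0],[1,0,0,0.035,0],[1,0,0,0.045,0],[1,0,0,0.053,0],[1,0,0,0.06,0],[1,0,0,0.065,0],[1,0,0,0.07,0],[1,0,0,0.07,0],[1,0,0,0.07,0]]
  ]
}}

```text
clock: 3.6
tcp_pos: [0.4517, 0.0495, 0.1159]
orientation: [0.328, 3.124, -0.0]
contact_force: [-0.1, -0.3, -0.4]
grip_width: 0.0
gripper_force: 0.0
```

```bash
python3 - <<'E'
from h import *
np.save("p.npy",[.5205,-.0225,-.211])
o=get_obs();print(o["tcp_pos"],o["contact_force"],o["moment"])
E
python3 look.py w2
```

```text
[0.45173935 0.04952938 0.11587651] [-0.05761835 -0.27154203 -0.38195298] [-0.02165171 -0.02273446 -0.00842778]
3.6 [0.45173935 0.04952938 0.11587651] [ 3.28084128e-01  3.12414048e+00 -1.18363413e-04] [-0.05761835 -0.27154203 -0.38195298] 4.013454049897725e-05 63.08682577108631 276.1836324407812 204.85157731763468 [[0.001, 0.957, 0.289, 0.074], [1.0, -0.001, 0.0, -0.001], [0.0, 0.289, -0.957, -0.142], [0.0, 0.0, 0.0, 1.0]]
```

View pics/w2.png

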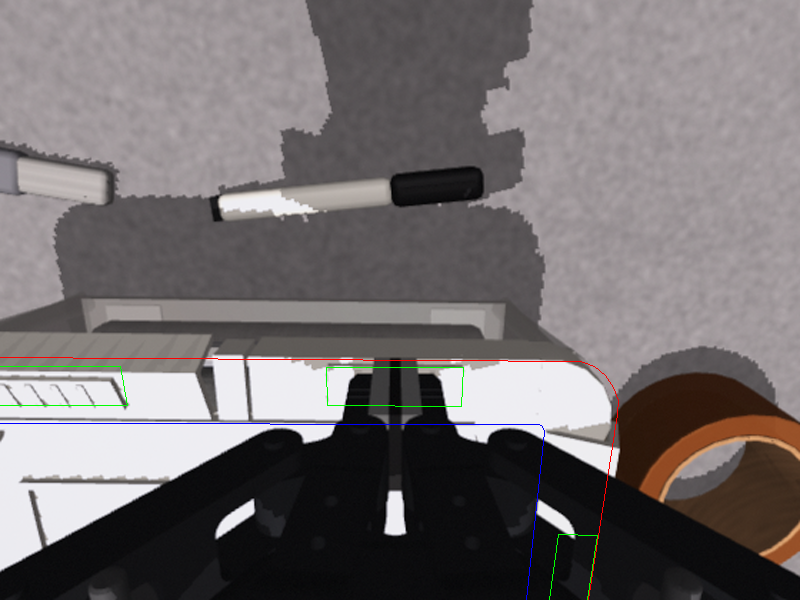

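The close view shows fl level with the bridge (about (250,350)), while fr on the left still stands proud. The overlay fits well. I'll push fl to its stop to confirm.

Emit:
{"api": "play_rows", "payload": {
  "commands": [
    [[1,0,0,0.004,0],[1,0,0,0.008,0],[1,0,0,0.012,0],[1,0,0,0.015,0],[1,0,0,0.015,0]]
  ]
}}

```text
clock: 4.07
tcp_pos: [0.4517, 0.0497, 0.1138]
orientation: [-0.328, -3.124, -0.001]
contact_force: [-4.9, -0.8, 14.3]
grip_width: 0.0002
gripper_force: 7.5
```

Emit:
{"api": "play_rows", "payload": {
  "commands": [
    [[1,0,0,-0.1,0],[1,-0.2,0.16,-0.12,0],[1,-0.41,0.34,-0.12,0],[1,-0.41,0.34,-0.12,0],[1,-0.41,0.34,-0.1,0],[1,-0.41,0.34,-0.08,0],[1,-0.41,0.34,-0.06,0]]
  ]
}}

```text
clock: 4.65
tcp_pos: [0.5447, 0.0984, 0.124]
orientation: [-0.328, -3.123, 0.002]
contact_force: [0.9, -1.0, -0.6]
grip_width: -0.0001
gripper_force: 0.0
```

Emit:
{"api": "play_rows", "payload": {
  "commands": [
    [[1,0,0,0.01,0],[1,0,0,0.02,0],[1,0,0,0.03,0],[1,0,0,0.04,0],[1,0,0,0.045,0],[1,0,0,0.05,0],[1,0,0,0.055,0],[1,0,0,0.06,0],[1,0,0,0.06,0],[1,0,0,0.06,0]]
  ]
}}

```text
clock: 5.48
tcp_pos: [0.5456, 0.0987, 0.1139]
orientation: [-0.329, -3.124, -0.0]
contact_force: [-4.8, -1.0, 12.9]
grip_width: 0.0002
gripper_force: 6.3
```

Emit:
{"api": "play_rows", "payload": {
  "commands": [
    [[1,0,0,-0.1,0],[1,-0.2,-0.16,-0.12,0],[1,-0.41,-0.34,-0.12,0],[1,-0.41,-0.34,-0.12,0],[1,-0.41,-0.34,-0.1,0],[1,-0.41,-0.34,-0.08,0],[1,-0.41,-0.34,-0.06,0]]
  ]
}}

```text
clock: 6.07
tcp_pos: [0.6113, 0.0162, 0.1241]
orientation: [-0.327, -3.123, -0.001]
contact_force: [0.9, 0.1, -0.1]
grip_width: 0.0
gripper_force: 0.0
```

Emit:
{"api": "play_rows", "payload": {
  "commands": [
    [[1,0,0,0.01,0],[1,0,0,0.02,0],[1,0,0,0.03,0],[1,0,0,0.04,0],[1,0,0,0.045,0],[1,0,0,0.05,0],[1,0,0,0.055,0],[1,0,0,0.06,0],[1,0,0,0.06,0],[1,0,0,0.06,0]]
  ]
}}

```text
clock: 6.9
tcp_pos: [0.6121, 0.0157, 0.114]
orientation: [0.328, 3.124, 0.001]
contact_force: [-3.8, 0.7, 8.7]
grip_width: 0.0001
gripper_force: 4.4
```

Emit:
{"api": "play_rows", "payload": {
  "commands": [
    [[1,0,0,-0.1,0],[1,0,-0.2,-0.12,0],[1,0,-0.4,-0.12,0],[1,0,-0.55,-0.12,0],[1,0,-0.55,-0.1,0],[1,0,-0.55,-0.08,0],[1,0,-0.55,-0.06,0]]
  ]
}}

```text
clock: 7.48
tcp_pos: [0.5894, -0.0914, 0.1246]
orientation: [0.328, 3.124, 0.001]
contact_force: [1.2, 0.6, 0.9]
grip_width: 0.0003
gripper_force: 0.0
```

Emit:
{"api": "play_rows", "payload": {
  "commands": [
    [[1,0,0,0.01,0],[1,0,0,0.02,0],[1,0,0,0.03,0],[1,0,0,0.04,0],[1,0,0,0.045,0],[1,0,0,0.05,0],[1,0,0,0.055,0],[1,0,0,0.06,0],[1,0,0,0.06,0],[1,0,0,0.06,0]]
  ]
}}

```text
clock: 8.32
tcp_pos: [0.5891, -0.0911, 0.1139]
orientation: [-0.327, -3.124, -0.002]
contact_force: [-3.5, 3.2, 11.3]
grip_width: -0.0
gripper_force: 6.1
```

Emit:
{"api": "play_rows", "payload": {
  "commands": [
    [[1,0,0,-0.1,0],[1,0.2,-0.16,-0.12,0],[1,0.41,-0.34,-0.12,0],[1,0.41,-0.34,-0.12,0],[1,0.41,-0.34,-0.1,0],[1,0.41,-0.34,-0.08,0],[1,0.41,-0.34,-0.06,0]]
  ]
}}

```text
clock: 8.9
tcp_pos: [0.4957, -0.1408, 0.1247]
orientation: [0.326, 3.124, 0.001]
contact_force: [1.2, 0.2, -0.1]
grip_width: -0.0
gripper_force: 0.0
```

Emit:
{"api": "play_rows", "payload": {
  "commands": [
    [[1,0,0,0.01,0],[1,0,0,0.02,0],[1,0,0,0.03,0],[1,0,0,0.04,0],[1,0,0,0.045,0],[1,0,0,0.05,0],[1,0,0,0.055,0],[1,0,0,0.06,0],[1,0,0,0.06,0],[1,0,0,0.06,0]]
  ]
}}

```text
clock: 9.73
tcp_pos: [0.495, -0.1415, 0.114]
orientation: [0.328, 3.124, 0.001]
contact_force: [-3.9, 1.1, 12.3]
grip_width: -0.0
gripper_force: 5.8
```

Emit:
{"api": "play_rows", "payload": {
  "commands": [
    [[1,0,0,-0.1,0],[1,0.2,0.16,-0.12,0],[1,0.41,0.34,-0.12,0],[1,0.41,0.34,-0.12,0],[1,0.41,0.34,-0.1,0],[1,0.41,0.34,-0.08,0],[1,0.41,0.34,-0.06,0]]
  ]
}}

```text
clock: 10.32
tcp_pos: [0.4295, -0.0582, 0.1249]
orientation: [0.327, 3.123, 0.0]
contact_force: [0.7, -0.2, -0.4]
grip_width: 0.0002
gripper_force: 0.0
```

Emit:
{"api": "play_rows", "payload": {
  "commands": [
    [[1,0,0,0.01,0],[1,0,0,0.02,0],[1,0,0,0.03,0],[1,0,0,0.04,0],[1,0,0,0.045,0],[1,0,0,0.05,0],[1,0,0,0.055,0],[1,0,0,0.06,0],[1,0,0,0.06,0],[1,0,0,0.06,0]]
  ]
}}

```text
clock: 11.15
tcp_pos: [0.4292, -0.0584, 0.1138]
orientation: [0.329, 3.124, 0.0]
contact_force: [-4.8, -0.3, 15.1]
grip_width: -0.0001
gripper_force: 7.8
```

Emit:
{"api": "play_rows", "payload": {
  "commands": [
    [[1,0,0,-0.1,0],[1,0,0,-0.3,0],[1,-0.35,0.2,-0.5,0],[1,-0.35,0.2,-0.7,0],[1,-0.35,0.2,-0.8,0],[1,-0.35,0.2,-0.8,0],[1,-0.35,0.2,-0.8,0]]
  ]
}}

```text
clock: 11.73
tcp_pos: [0.5087, -0.0329, 0.276]
orientation: [0.326, 3.118, 0.002]
contact_force: [-1.0, -0.0, -0.0]
grip_width: 0.0001
gripper_force: 0.0
```

```bash
python3 look.py w3; python3 - <<'E'
from h import *
f=viewer.grab_frame("scene"); im=cv2.resize(f["pixels"][150:260,160:320,::-1],(800,550),interpolation=cv2.INTER_CUBIC); cv2.imwrite("pics/s3.png",im)
E
```

```text
11.7333 [ 0.50871244 -0.03288317  0.27599755] [3.25723954e-01 3.11780787e+00 2.17565166e-03] [-0.96810018 -0.01419715 -0.03932424] 8.139568211237573e-05 63.08682577108631 276.1836324407812 204.85157731763468 [[0.001, 0.957, 0.289, 0.074], [1.0, -0.001, 0.0, -0.001], [0.0, 0.289, -0.957, -0.142], [0.0, 0.0, 0.0, 1.0]]
```

View pics/w3.png

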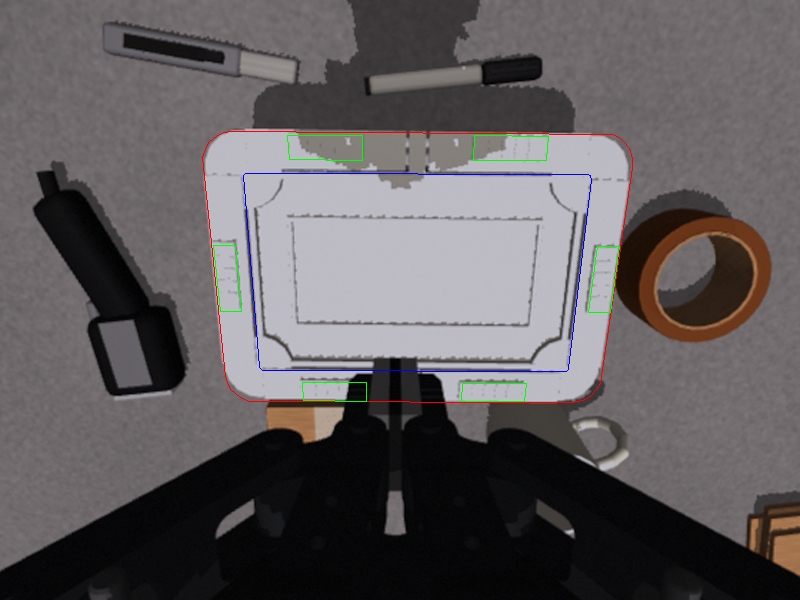

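View pics/s3.png

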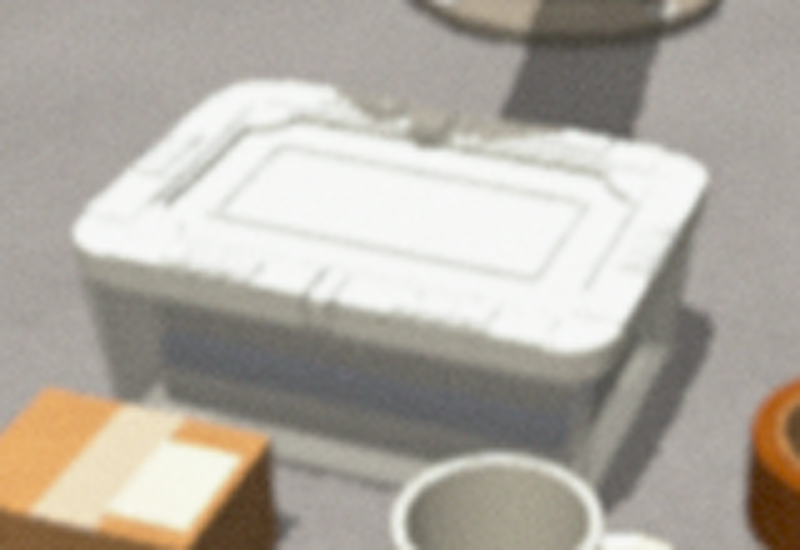

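Both pictures show the rim flush all round. The outline matches the lid from (203,130) to (632,402), and nothing else has moved. All six sections bottomed on their stop at about 114 mm, so I'm handing in.

```bash
python3 -c "
from bench import r
print(r.hand_in())"
```

```text
the job is handed in; nothing more can be done
None
```

All six rim sections were pressed down to their hard stop (about 114 mm, 9–15 N each) and look flush all round; the tote and other items show no sign of having moved, and the job was handed in at about 12 s.

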